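# Let the reel ratchet back one notch

### The arm

A 6-joint arm with a two-finger parallel gripper is mounted at the origin on a cart in front of the work surface, level with it; the furniture and walls round the work are solid. World frame = base frame: x ahead of the robot, y to its left, z up, the work surface at z = 0. Lengths are in m, angles in rad, forces in N, time in s.
With the tool pointing down it reaches from about 0.35 to 0.775 m from the base axis. Payload 7.3 kg.
Tool frame: the origin (TCP) lies at the very end of the fingers, on their centre line; the grasp point (between the pads) lies 19 mm behind it; z points along the fingers, y is the line along which they close (so a half turn about z gives the same grasp; the last joint's range is limited). The gripper opens to 92 mm and grips with 3 to 60 N. Pads are 19 mm wide; open, the fingers measure 130 mm over their backs; the gripper's body (75 mm by 190 mm) begins 47 mm behind the grasp point.
Start: joints at [1.006, 0.342, 1.524, -0, 1.275, -0.146], TCP at [0.213, 0.48, 0.227] pointing down, gripper open.
Joint ranges: [-2.53, 2.53], [-0.77, 2.02], [0.04, 2.7], [-1, 4.14], [0.28, 2.66], [-3.11, 3.11]. Speed limits (rad/s): [2.57, 2.57, 3.14, 3.14, 3.14, 3.14].

### API

Orientations are given as [roll, pitch, yaw] about the fixed x, y, z axes, in that order (R = Rz(yaw) Ry(pitch) Rx(roll)).
In Python, from cell import * gives the robot as it stands.
- The arm moves only by the tool step_arm, never from a script. Its argument "commands" is a list of rows, each a list of 7 numbers: the opening, from 0 (shut) to 1 (fully open), then the shift along the world's x, y, z in cm, then the turn, a rotation vector about the world's x, y, z in rad. A call has 1 to 5 rows; each row is the pose to reach, as a shift and turn from the pose commanded when the call began; what a row does not reach only later rows make up. A row lasts 1/12 s, in which the tool goes at most 41.7 mm and 7.16 degrees, less where a joint would pass 70% of its speed; a pose out of reach is approached as far as the arm can. A call with a gripper value outside its range is refused whole. The fingers move at their own pace and stop on an object; "grip_force" is the grip in N (left out, the last holds). Time passes only in rows, so rows that repeat a pose let the fingers close. It gives the time, the measured TCP pose, the force, the opening and the grip force at its end, in the units of the state.
- observe(): the state, without advancing time (a new reading comes with each control period).
- read_camera(name): name is "scene" or "top" or "wrist"; returns the picture (480x640x3 uint8, red, green, blue); there is no depth.
- camera_model(name): a dict with "vfov" (degrees; the focal length in pixels is half the picture's height over the tangent of half this angle, whatever the lens; pixels are square), "cx", "cy" (the principal point, pixels), "world_to_cam" (4x4, takes a point from world to camera coordinates). Camera axes: x right, y up, looking along -z (the intrinsics and any distortion apply to the point x, -y, -z); pixel columns grow to the right and rows downward; lengths in m; the calibration is good to about 2 mm. A picture is of the moment at which its call begins: read the wrist's pose just before it. camera_model takes no time and is no camera call; for the wrist camera it gives the pose at the moment of the call.
- hand_in(): hands the job in; it is judged then, once.
The state is a dict: "time": time; "qpos": joint angles; "qvel": joint speeds; "joint_efforts": joint torques, N m; "tool_pos": TCP position; "tool_rot": TCP orientation; "contact_force": force on the tool from outside, world axes, zero at the start; "torque": the same for the moment, N m; "opening": finger opening in m; "grip_force": force on a finger pad.
Only numpy, scipy, OpenCV 4.12 (cv2) and the standard library are available. Lean on these libraries where they do the work, as an engineer would, in place of code of your own. Each camera call takes 0.05 s, during which the arm holds its last target. There are 200 camera calls.

### The job

The solder reel on the ratchet stand is wound one notch too far. Gently push the pawl's thumb knob to the left with a fingertip so that the pawl lifts out of the wheel and tips over to rest open, push the wheel's right-hand peg down to turn the wheel backward by exactly one notch, and push the thumb knob back to the right so that the pawl drops fully into the next notch. Squeeze nothing hard, lift nothing, and leave the jar, the cutters and the tape roll where they are.

Things in the scene. Friction and masses are not known exactly. Their poses are not given: they have to be found in the camera images.
- stand: ratchet stand, fixed: aluminium base 105 x 150 x 10 mm. Origin on the bench below the wheel's hub; x away from the robot along the axle, y to the left facing the wheel, z up; yaw varies. Steel ratchet wheel facing the robot: 12 mm thick (x -6 to 6 mm), tooth tips at radius 50 mm (highest z 112 mm), ten saw teeth, so a notch is 36 degrees = 0.628 rad. Bearing post and 56 mm solder reel behind it
- push_peg (a point): middle of the upper-right of three black pegs on the wheel's face, the one to push down: 12 mm thick, parallel to the axle, 8 to 50 mm in front of the wheel's middle plane (this point 29 mm), 34 mm from the axle. It starts about 30 degrees above level on the right (stand -y); one notch brings it to 6 degrees below level, 20 mm lower. The other pegs are 120 degrees round. Axes turn with the wheel
- wheel_center (a point): hub of the wheel: on the axle, in the wheel's middle plane, 62 mm above the bench. The axes turn with the wheel
- wheel (a joint): turn of the wheel, rad: starts -0.04 to 0.08, grows as it turns backward (clockwise seen from the robot: right side down). The pawl, when down, blocks backward turning at about 0.12 (one notch on: 0.75); it drops fully into that next notch from 0.45 to 0.68; forward turning clicks freely. Friction (0.08 N m) keeps it where it is left; about 3 N on the peg moves it
- pawl_pivot (a point): hinge of the pawl, on a column to the left of the wheel, 66 mm to the left (stand y) of the hub and 92 mm above the bench, in the wheel's middle plane
- thumb_knob (a point): middle of the pawl's black thumb knob: 16 mm thick, parallel to the axle, 10 to 50 mm in front of the wheel's middle plane (this point 30 mm), 58 mm from the pivot. Pawl down: 31 mm right of the pivot, 49 mm above it; open: 31 mm left, 49 mm above; between, it swings over the top. The space in front of the wheel is free on both sides of it, and below it down to the pegs (never above z 108 mm)
- pawl (a joint): swing of the pawl, rad: 0 = down, fully in a notch; 1.12 = open, standing up against its stop. It tips over like a toggle: past about 0.6 it falls open by its weight and stays, below that it falls onto the wheel. About 1 N moves it. If it lands on the sloping back of a tooth it stays raised by up to 0.15 and drops in when the wheel is turned on backward, which then stops against it
- flux_jar: bystander: jar with green lid, 41 mm across, 36 mm tall, standing left of the stand toward the robot; origin at the middle of its underside
- side_cutters: bystander: small side cutters with orange handles, 113 x 49 x 10 mm, lying to the right of the stand; origin at the middle of the underside
- tape_roll: bystander: roll of amber tape, 60 mm across, 20 mm tall, lying flat in front of the stand to the right; origin at the middle of its underside

How it is judged:
On the way, in this order (a step that is already met when the one before it is completed fails the run):
1. the pawl is lifted out and tipped over to its open rest while the wheel is still on its first notch (value of joint pawl above 0.9 rad and value of joint wheel below 0.25 rad), for 0.2 s.
2. the wheel has been pushed backward (value of joint wheel above 0.3 rad), for 0.1 s.
At the end, for the whole second after the job is handed in: the pawl's tooth is down in the next notch (pawl joint below 0.05 rad), the wheel stands one notch back and at rest (wheel joint between 0.38 and 0.80 rad: one notch is 0.628 and there is play between tooth and pawl), and jar, cutters and tape roll are within 20 mm of where they were (value of joint pawl below 0.05 rad and value of joint wheel between 0.38 and 0.8 rad and velocity of joint wheel between -0.05 and 0.05 rad/s and distance of each of flux_jar, side_cutters, tape_roll from where it was at the start of the episode below 0.02 m); the robot touches nothing.
It fails at once if a bystander is shifted by more than 20 mm or lifted (distance of any of flux_jar, side_cutters, tape_roll from where it was at the start of the episode above 0.02 m or height (world z) of any of flux_jar, side_cutters, tape_roll above 0.012 m).
It fails at once if the pawl or the wheel is squeezed or forced with more than 60 N (contact force between the fingers and pawl above 60 N or contact force between the fingers and wheel above 60 N).
It also fails if it takes over 45 s, if anything falls off the work surface, if the arm or the gripper's body presses on something with over 40 N, if the wrist force passes 120 N, or if a joint passes its speed limit or range.

## Working session

There is one attempt and no reset: what is moved stays moved. The work goes in short steps, Python scripts to look and compute and a tool call to move; the robot and the scene stay as the last step left them, time stands still between calls to the robot, and variables do not carry over. Pictures are saved under pics/ and viewed, at most 10 in all, crops included, and the job is handed in when it is done.

Besides the shell and the picture viewer there is one more tool, called after "Call:" by a JSON object that holds its "fn" and its "kwargs". step_arm: Moves the arm, as the interface text tells. Its arguments: {"type":"object","properties":{"commands":{"type":"array"},"grip_force":{"type":"number"}},"required":["commands"]}

```bash
mkdir -p pics; python3 - <<'E'
from cell import *
import cv2
for n in("scene","top"):
    cv2.imwrite(f"pics/{n}0.png",read_camera(n)[:,:,::-1]); m=camera_model(n); print(n,{k:(v if k!="world_to_cam" else __import__("numpy").round(v,3).tolist()) for k,v in m.items()})
s=observe();print(s)
E
```

```text
scene {'vfov': 48.60118391799587, 'cx': 329.4714014856666, 'cy': 236.2566645231523, 'world_to_cam': [[-0.535, -0.845, -0.018, 0.111], [0.485, -0.324, 0.812, -0.383], [-0.692, 0.426, 0.583, -0.494], [0.0, 0.0, 0.0, 1.0]]}
top {'vfov': 47.27347889279343, 'cx': 320.8459019643084, 'cy': 232.0639432141577, 'world_to_cam': [[0.011, -1.0, -0.001, -0.179], [0.996, 0.011, 0.086, -0.478], [-0.086, -0.002, 0.996, -0.937], [0.0, 0.0, 0.0, 1.0]]}
{'time': 0.1, 'qpos': array([ 1.00598866e+00,  3.42616434e-01,  1.52496172e+00,  1.39308291e-05,
        1.27538586e+00, -1.45972861e-01]), 'qvel': array([ 0.0006047 , -0.00169787, -0.00336502,  0.00012279, -0.00039943,
       -0.00126156]), 'joint_efforts': array([ 2.51364130e-03, -4.32007742e+01, -2.44693977e+01,  7.19201728e-02,
        5.25799650e-02, -1.05009080e-04]), 'tool_pos': array([0.21327411, 0.47931522, 0.22611942]), 'tool_rot': array([-3.14023781e+00, -2.12652376e-04,  2.72275364e+00]), 'contact_force': array([ 0.11376495,  0.99288295, -0.43084888]), 'torque': array([-0.02232055,  0.00539735,  0.01832745]), 'grip_force': 0.0, 'opening': 0.09199250149663282}
```

View pics/scene0.png

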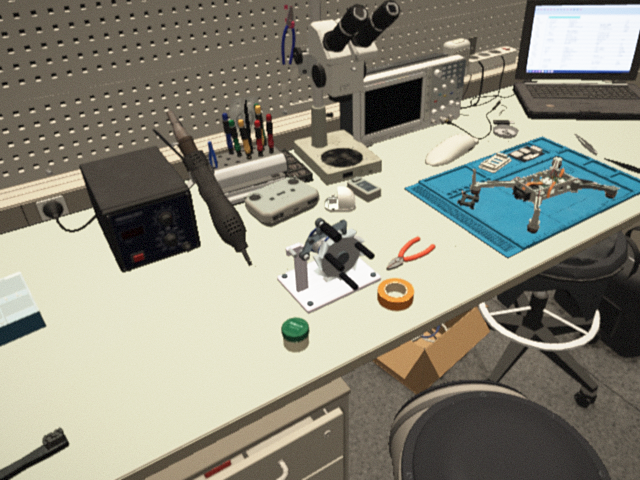

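View pics/top0.png

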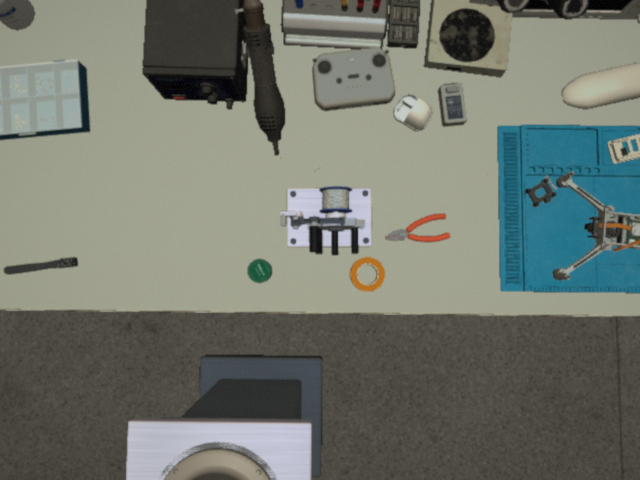

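```bash
cat > h.py <<'E'
from cell import *
import cv2, numpy as np
def cam(n):
    m=camera_model(n); return m,240/np.tan(np.radians(m["vfov"])/2)
def proj(n,P):
    m,f=cam(n); T=np.array(m["world_to_cam"]); c=np.atleast_2d(P)@T[:3,:3].T+T[:3,3]
    return np.c_[m["cx"]-f*c[:,0]/c[:,2], m["cy"]+f*c[:,1]/c[:,2]]
def plane(n,uv,z):
    m,f=cam(n); T=np.array(m["world_to_cam"]); uv=np.atleast_2d(uv)
    d=np.c_[(uv[:,0]-m["cx"])/f,-(uv[:,1]-m["cy"])/f,-np.ones(len(uv))]@T[:3,:3]
    o=-T[:3,:3].T@T[:3,3]; return o+d*((z-o[2])/d[:,2])[:,None]
E
python3 - <<'E'
from h import *
print(plane("top",[(288,188),(371,188),(371,247),(288,247)],.01).round(4))
print(plane("top",[(260,271)],.03).round(4),plane("top",[(367,274)],.02).round(4),plane("top",[(390,236)],.01).round(4))
a=cv2.imread("pics/top0.png")[175:295,240:400];b=cv2.imread("pics/scene0.png")[205:315,265:405]
cv2.imwrite("pics/c0.png",np.vstack([cv2.resize(x,(400*2 if 0 else 460,300),interpolation=cv2.INTER_CUBIC) for x in(a,b)]))
E
```

```text
[[ 0.559  -0.1146  0.01  ]
 [ 0.5605 -0.2622  0.01  ]
 [ 0.4555 -0.2625  0.01  ]
 [ 0.4539 -0.1163  0.01  ]]
[[ 0.4109 -0.07    0.03  ]] [[ 0.4079 -0.2548  0.02  ]] [[ 0.4753 -0.296   0.01  ]]
```

View pics/c0.png

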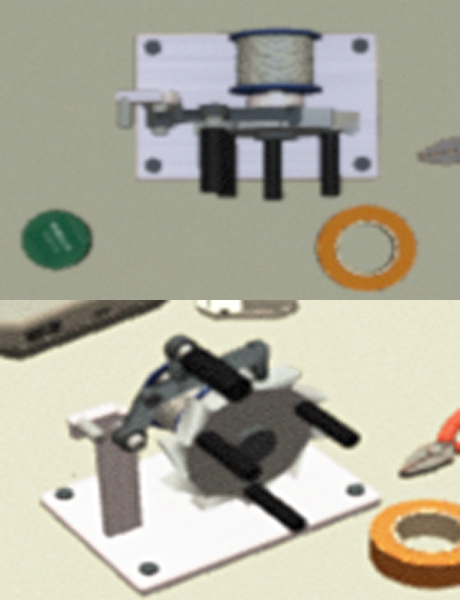

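```bash
cat > fit.py <<'E'
from h import *
from scipy.optimize import least_squares
obs={"top":[(314,250.5),(355.1,252),(335,254),(319.3,252)],"scene":[(337.1,236.2),(371.5,256.3),(354.8,286.4),(341.1,267.3)]}
def model(p):
    x,y,w,t=p; a=np.radians([30,270,150])-t
    L=np.vstack([[-.05,.066-.031,.092+.049]]+[[-.05,-.034*np.cos(q),.062+.034*np.sin(q)] for q in a])
    c,s=np.cos(w),np.sin(w); return np.c_[x+c*L[:,0]-s*L[:,1],y+s*L[:,0]+c*L[:,1],L[:,2]]
f=lambda p:np.concatenate([(proj(n,model(p))-obs[n]).ravel() for n in obs])
r=least_squares(f,[.5,-.19,.01,0]);print(r.x.round(4));print(r.fun.reshape(2,4,2).round(1).tolist());print(model(r.x).round(4))
E
python3 fit.py
```

```text
[ 0.492  -0.1996  0.0064  0.0532]
[[[0.7, -0.2], [-0.1, 0.5], [-0.3, -0.2], [-0.2, 0.2]], [[0.0, 0.6], [-0.0, -0.6], [-0.1, -0.1], [-0.1, -0.2]]]
[[ 0.4418 -0.165   0.141 ]
 [ 0.4422 -0.2303  0.0774]
 [ 0.442  -0.1982  0.028 ]
 [ 0.4418 -0.1715  0.0805]]
```

Call:
{"fn": "step_arm", "kwargs": {"commands": [[0,2.2,-3.4,0.3,0,0,-0.115],[0,4.4,-6.8,0.6,0,0,-0.23],[0,6.6,-10.2,0.9,0,0,-0.345],[0,8.8,-13.6,1.2,0,0,-0.46],[0,11,-17,1.5,0,0,-0.575]], "grip_force": 5}}

```text
time: 0.52
tool_pos: [0.3238, 0.3079, 0.2416]
tool_rot: [-3.141, 0.0, 2.143]
contact_force: [0.8, 0.4, -0.2]
opening: 0.0631
grip_force: 0.0
```

Call:
{"fn": "step_arm", "kwargs": {"commands": [[0,1,-3.9,0,0,0,-0.115],[0,2,-7.8,0,0,0,-0.23],[0,3,-11.7,0,0,0,-0.345],[0,4,-15.6,0,0,0,-0.46],[0,5,-19.5,0,0,0,-0.576]]}}

```text
time: 0.93
tool_pos: [0.3733, 0.1128, 0.2417]
tool_rot: [-3.142, 0.0, 1.566]
contact_force: [0.9, 0.1, 1.1]
opening: 0.0297
grip_force: 0.0
```

Call:
{"fn": "step_arm", "kwargs": {"commands": [[0,1,-3.9,0,0,0,0],[0,2,-7.8,0,0,0,0],[0,3,-11.7,0,0,0,0],[0,4,-15.6,0,0,0,0],[0,5,-19.5,0,0,0,0]]}}

```text
time: 1.35
tool_pos: [0.4233, -0.0824, 0.2416]
tool_rot: [-3.142, -0.0, 1.571]
contact_force: [1.3, 1.0, -0.3]
opening: 0.0006
grip_force: 0.0
```

Call:
{"fn": "step_arm", "kwargs": {"commands": [[0,0.7,-3.5,0,0,0,0],[0,1.4,-7,0,0,0,0],[0,2,-10.5,0,0,0,0],[0,2.6,-12.6,0,0,0,0],[0,2.6,-12.6,0,0,0,0]]}}

```text
time: 1.77
tool_pos: [0.4499, -0.2103, 0.241]
tool_rot: [-3.141, 0.001, 1.568]
contact_force: [-1.3, 0.1, -0.2]
opening: 0.0004
grip_force: 0.0
```

```bash
python3 - <<'E'
from h import *
print(observe()["tool_pos"]);m,f=cam("wrist");print(np.round(m["world_to_cam"],3).tolist())
a=read_camera("wrist")[:,:,::-1];b=read_camera("scene")[:,:,::-1]
cv2.imwrite("pics/w1.png",np.hstack([cv2.resize(a,(400,300)),cv2.resize(b[130:355,200:500],(400,300))]))
E
```

```text
[ 0.44992392 -0.21032349  0.2409528 ]
[[1.0, -0.002, -0.001, -0.45], [0.002, 0.967, -0.255, 0.239], [0.002, 0.255, 0.967, -0.351], [0.0, 0.0, 0.0, 1.0]]
```

View pics/w1.png

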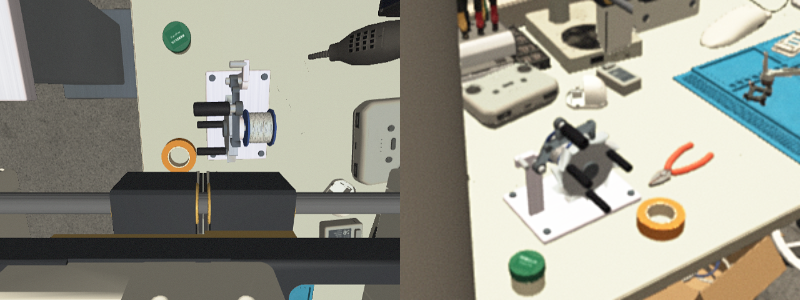

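```bash
python3 - <<'E'
from h import *
m,f=cam("wrist");print(f)
P=np.array([[.442,-.165,.141],[.482,-.165,.141],[.442,-.230,.0774],[.484,-.230,.0774],[.45,-.21,.241],[.431,-.2008,.241],[.469,-.2008,.241],[.431,-.2008,.28],[.469,-.2008,.28]])
print((proj("wrist",P)/1.6).round(1))
E
```

```text
367.7451432530312
[[197.1 113.7]
 [232.9 113.8]
 [198.5 154.4]
 [227.3 154.4]
 [204.7 187.9]
 [178.9 176.3]
 [230.6 176.3]
 [171.9 201. ]
 [238.4 201.1]]
```

```bash
python3 - <<'E'
from h import *
print(proj("scene",[[.45,-.21,.241]]),proj("top",[[.45,-.21,.241]]))
a=read_camera("wrist")[:,:,::-1];b=read_camera("scene")[:,:,::-1]
cv2.imwrite("pics/w2.png",np.hstack([a[240:,140:540],cv2.resize(b,(320,240))]))
E
```

```text
[[359.92259942 166.50073436]] [[347.42639035 240.61238386]]
```

View pics/w2.png

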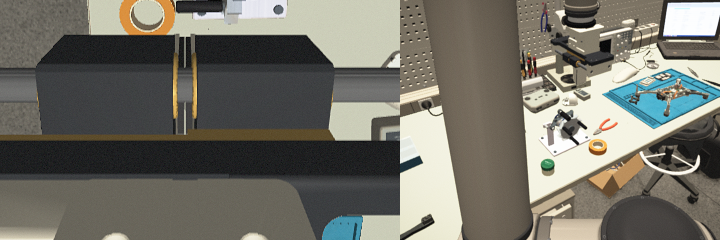

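Call:
{"fn": "step_arm", "kwargs": {"commands": [[0,0.8,0,-3.5,0,0,0],[0,0.8,0,-7,0,0,0],[0,0.8,0,-10,0,0,0],[0,0.8,0,-11.9,0,0,0],[0,0.8,0,-11.9,0,0,0]]}}

```text
time: 2.38
tool_pos: [0.4552, -0.2035, 0.1193]
tool_rot: [-3.135, -0.004, 1.574]
contact_force: [-1.3, 0.2, -0.8]
opening: 0.0006
grip_force: 0.0
```

Call:
{"fn": "step_arm", "kwargs": {"commands": [[0,0,1,0,0,0,0],[0,0,2,0,0,0,0],[0,0,2.8,0,0,0,0],[0,0,3.4,0,0,0,0],[0,0,3.9,0,0,0,0]]}}

```text
time: 2.8
tool_pos: [0.4581, -0.1665, 0.124]
tool_rot: [3.139, 0.001, 1.573]
contact_force: [0.6, -0.9, -0.5]
opening: 0.0007
grip_force: 0.3
```

Call:
{"fn": "step_arm", "kwargs": {"commands": [[0,0,0.6,0,0,0,0],[0,0,1.2,0,0,0,0],[0,0,1.8,0,0,0,0],[0,0,2.4,0,0,0,0],[0,0,3.0,0,0,0,0]]}}

```text
time: 3.22
tool_pos: [0.4574, -0.1367, 0.1226]
tool_rot: [-3.141, -0.0, 1.572]
contact_force: [-0.1, 0.0, -0.1]
opening: 0.0003
grip_force: 0.0
```

```bash
python3 - <<'E'
from h import *
print(observe()["tool_pos"],observe()["contact_force"])
a=read_camera("wrist")[:,:,::-1];b=read_camera("scene")[:,:,::-1]
cv2.imwrite("pics/w3.png",np.hstack([cv2.resize(a,(400,300)),cv2.resize(b[190:325,250:430],(400,300),interpolation=2)]))
E
```

```text
[ 0.45735096 -0.13668038  0.12263163] [-0.14657926  0.01478002 -0.11314002]
```

View pics/w3.png

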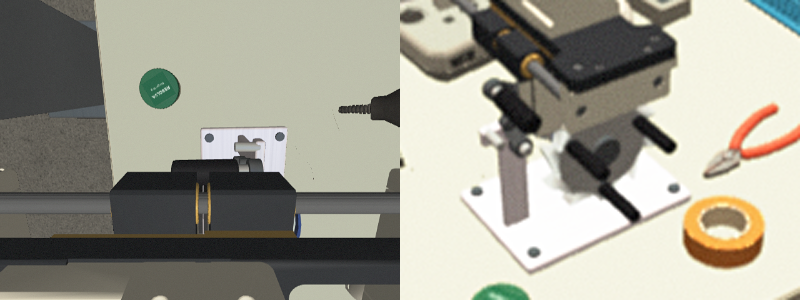

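Call:
{"fn": "step_arm", "kwargs": {"commands": [[0,0,-2.5,0,0,0,0],[0,0,-5,0,0,0,0],[0,0,-7.5,0,0,0,0],[0,0,-9.5,0,0,0,0],[0,0,-9.9,0,0,0,0]]}}

```text
time: 3.73
tool_pos: [0.4576, -0.2395, 0.1227]
tool_rot: [3.141, 0.001, 1.569]
contact_force: [0.3, 0.0, -0.1]
opening: 0.0005
grip_force: 0.0
```

Call:
{"fn": "step_arm", "kwargs": {"commands": [[0,0,0,-1.2,0,0,0],[0,0,0,-2.4,0,0,0],[0,0,0,-3.2,0,0,0],[0,0,0,-3.5,0,0,0],[0,0,0,-3.6,0,0,0]]}}

```text
time: 4.15
tool_pos: [0.4572, -0.2357, 0.0862]
tool_rot: [-3.141, -0.001, 1.572]
contact_force: [-1.0, 0.3, -0.4]
opening: 0.0004
grip_force: 0.0
```

Call:
{"fn": "step_arm", "kwargs": {"commands": [[0,0,0,-0.4,0,0,0],[0,0,0,-0.8,0,0,0],[0,0,0,-1.2,0,0,0],[0,0,0,-1.6,0,0,0],[0,0,0,-1.95,0,0,0]]}}

```text
time: 4.57
tool_pos: [0.4585, -0.2373, 0.0679]
tool_rot: [3.139, 0.002, 1.572]
contact_force: [1.1, -2.7, 4.1]
opening: 0.0004
grip_force: 1.8
```

Call:
{"fn": "step_arm", "kwargs": {"commands": [[0,0,0,0,0,0,0],[0,0,0,0,0,0,0]]}}

```text
time: 4.73
tool_pos: [0.4574, -0.236, 0.0671]
tool_rot: [-3.141, -0.001, 1.572]
contact_force: [0.2, 0.2, 1.3]
opening: 0.0006
grip_force: 0.7
```

Call:
{"fn": "step_arm", "kwargs": {"commands": [[0,0,0,3,0,0,0],[0,0,0,7,0,0,0],[0,0,0,11,0,0,0],[0,0,0,13,0,0,0],[0,0,0,13.5,0,0,0]]}}

```text
time: 5.15
tool_pos: [0.4587, -0.2367, 0.2062]
tool_rot: [3.137, 0.003, 1.572]
contact_force: [0.1, -0.3, 0.3]
opening: 0.0006
grip_force: 0.0
```

Call:
{"fn": "step_arm", "kwargs": {"commands": [[0,0,4,0,0,0,0],[0,0,8,0,0,0,0],[0,0,12,0,0,0,0],[0,0,15.5,0,0,0,0],[0,0,16.5,0,0,0,0]]}}

```text
time: 5.57
tool_pos: [0.4556, -0.0667, 0.201]
tool_rot: [-3.138, -0.003, 1.575]
contact_force: [-1.0, 0.7, 0.1]
opening: 0.0007
grip_force: 0.0
```

```bash
python3 - <<'E'
from h import *
print(observe()["tool_pos"],observe()["contact_force"])
b=read_camera("scene")[:,:,::-1]
cv2.imwrite("pics/s4.png",cv2.resize(b[195:315,265:405],(700,600),interpolation=2))
E
```

```text
[ 0.45562284 -0.06673768  0.20095535] [-0.96156227  0.74935864  0.11478411]
```

View pics/s4.png

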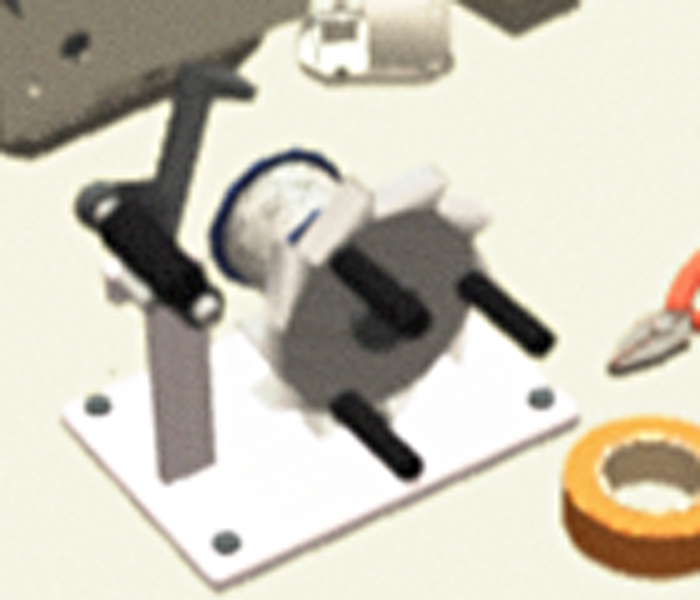

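```bash
python3 - <<'E'
import fit; from h import *
o=np.array([(373,263.4),(346.4,288.4),(347.6,258.2)])
r=fit.least_squares(lambda t:(proj("scene",fit.model([.492,-.1996,.0064,t[0]]))[1:]-o).ravel(),[.5]);print(r.x,r.fun.round(1))
E
```

```text
[ 0.492  -0.1996  0.0064  0.0532]
[[[0.7, -0.2], [-0.1, 0.5], [-0.3, -0.2], [-0.2, 0.2]], [[0.0, 0.6], [-0.0, -0.6], [-0.1, -0.1], [-0.1, -0.2]]]
[[ 0.4418 -0.165   0.141 ]
 [ 0.4422 -0.2303  0.0774]
 [ 0.442  -0.1982  0.028 ]
 [ 0.4418 -0.1715  0.0805]]
[0.56899369] [-0.  -0.3 -0.1 -0.8  0.2  0.1]
```

Call:
{"fn": "step_arm", "kwargs": {"commands": [[0,0,0,-3,0,0,0],[0,0,0,-6,0,0,0],[0,0,0,-7.5,0,0,0],[0,0,0,-7.8,0,0,0],[0,0,0,-7.8,0,0,0]]}}

```text
time: 6.03
tool_pos: [0.4566, -0.0717, 0.1229]
tool_rot: [-3.138, -0.001, 1.571]
contact_force: [0.4, -0.3, -0.1]
opening: 0.0008
grip_force: 0.0
```

Call:
{"fn": "step_arm", "kwargs": {"commands": [[0,0,-0.8,0,0,0,0],[0,0,-1.6,0,0,0,0],[0,0,-2.4,0,0,0,0],[0,0,-3.0,0,0,0,0],[0,0,-3.6,0,0,0,0]]}}

```text
time: 6.45
tool_pos: [0.4578, -0.1086, 0.1248]
tool_rot: [3.14, 0.001, 1.571]
contact_force: [0.4, -0.1, -0.0]
opening: 0.0005
grip_force: 0.1
```

Call:
{"fn": "step_arm", "kwargs": {"commands": [[0,0,-0.6,0,0,0,0],[0,0,-1.2,0,0,0,0],[0,0,-1.8,0,0,0,0],[0,0,-2.4,0,0,0,0],[0,0,-3,0,0,0,0]]}}

```text
time: 6.87
tool_pos: [0.4575, -0.1379, 0.1242]
tool_rot: [3.142, 0.0, 1.572]
contact_force: [0.3, 0.6, -0.1]
opening: 0.0008
grip_force: 0.0
```

Back off to the left and up, then look.

Call:
{"fn": "step_arm", "kwargs": {"commands": [[0,0,2,0,0,0,0],[0,0,5,0,0,0,0],[0,0,8,0.5,0,0,0],[0,0,8,4,0,0,0],[0,0,8,8,0,0,0]]}}

```text
time: 7.28
tool_pos: [0.4557, -0.0556, 0.2032]
tool_rot: [-3.135, -0.002, 1.574]
contact_force: [1.3, -0.3, 1.2]
opening: 0.0006
grip_force: 0.0
```

```bash
python3 - <<'E'
from h import *
print(observe()["tool_pos"],observe()["contact_force"])
b=read_camera("scene")[:,:,::-1]
cv2.imwrite("pics/s5.png",cv2.resize(b[195:315,265:405],(700,600),interpolation=2))
E
```

```text
[ 0.45569294 -0.0556266   0.20320884] [ 1.25888457 -0.29045517  1.23498899]
```

View pics/s5.png

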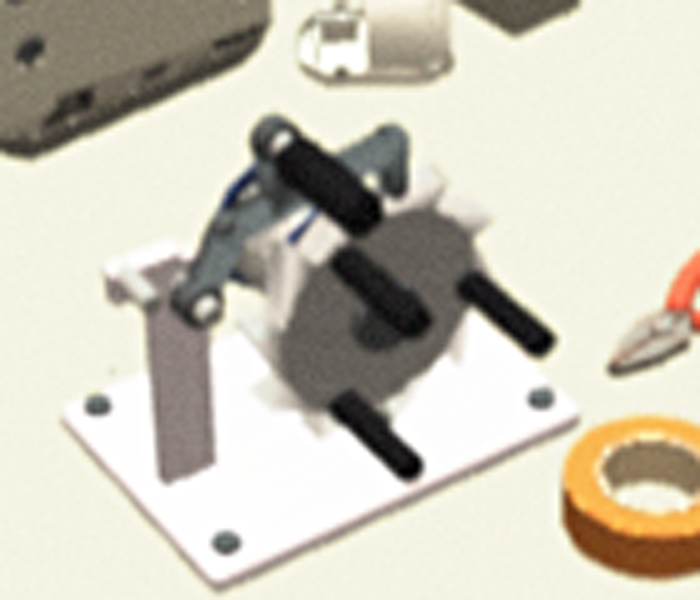

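```bash
python3 - <<'E'
from h import *
a=cv2.imread("pics/scene0.png");b=read_camera("scene")[:,:,::-1].copy()
for (x0,y0,x1,y1) in[(313,217,343,243),(330,215,350,235)]:
    t=cv2.resize(a[y0:y1,x0:x1],None,fx=5,fy=5,interpolation=2);s=cv2.resize(b[y0-8:y1+8,x0-8:x1+8],None,fx=5,fy=5,interpolation=2)
    _,v,_,l=cv2.minMaxLoc(cv2.matchTemplate(s,t,cv2.TM_CCOEFF_NORMED));print(v,np.array(l)/5-8)
P=lambda q:[[.442,-.1996+.066+.058*np.sin(q-.5639),.092+.058*np.cos(q-.5639)]]
print([(q,(proj("scene",P(q))-proj("scene",P(0))).round(2)) for q in(.03,.05,.1,.15)])
E
```

```text
0.9839311242103577 [0. 0.]
0.9931043982505798 [0. 0.]
[(0.03, array([[-0.85, -0.17]])), (0.05, array([[-1.42, -0.27]])), (0.1, array([[-2.89, -0.46]])), (0.15, array([[-4.4 , -0.56]]))]
```

The pawl matches its original down position to within 0.2 px, so it is fully in the notch. The wheel is at about 0.57 rad, and the arm is clear.

Call:
{"fn": "step_arm", "kwargs": {"commands": [[0,0,2,2,0,0,0],[0,0,4,4,0,0,0],[0,0,4,4,0,0,0],[0,0,4,4,0,0,0]]}}

```text
time: 7.72
tool_pos: [0.4579, -0.0172, 0.2446]
tool_rot: [3.14, 0.001, 1.574]
contact_force: [0.6, -1.0, -0.8]
opening: 0.0006
grip_force: 0.0
```

```bash
python3 -c "
from cell import *
print(hand_in())"
```

```text
the job is handed in; nothing more can be done
None
```

I opened the pawl, turned the wheel back one notch to about 0.57 rad, dropped the pawl fully into the next notch, and handed the job in at about 8 s; no verdict came back. I never went near the jar, cutters or tape roll.

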